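Point out the next specimen for weighing

TASK

Show the overhead camera which test cylinder is to be weighed next: point straight down at the blue-capped cylinder, fingertips about 2 cm above the middle of its cap, and keep still for two seconds; then point in the same way at the middle of the balance's empty pan for two seconds. Then press the green button fully down to confirm, let it come up again and move clear. Do not touch the cylinders or the balance, do not point low over the orange or white cap, leave the red button alone, and pick up or disturb nothing.

Things in the scene. Friction and masses are not known exactly. Their poses are not given: they have to be found in the camera images.
- blue_top (a point): The thing to point at first: an upright grey test cylinder, 50 mm in diameter and 112 mm tall with its caps, with a 14 mm thick BLUE cap on top and an aluminium cap below. Loose, about 0.4 kg. The point is the middle of the cap's top face, 112 mm above the table while it stands; z axis up.
- orange_top (a point): The same kind of cylinder with an ORANGE cap; not wanted. Loose, about 0.4 kg. The point is the middle of the cap's top face, 112 mm above the table while it stands; z axis up.
- white_top (a point): The same kind of cylinder with a WHITE cap; not wanted. Loose, about 0.4 kg. The point is the middle of the cap's top face, 112 mm above the table while it stands; z axis up.
- pan (a point): The balance's pan: a round steel disc 120 mm in diameter, empty, on a fixed white bench balance 200 x 170 mm and 55 mm high. The point is the middle of the pan's top face, 71 mm above the table and 20 mm from the middle of the balance, on the side away from its display (its own +x); its z axis is up.
- green_button_top (a point): Middle of the top face of the GREEN push button (36 mm in diameter, in a black collar 52 mm across) on its own fixed grey box, 60 x 60 x 40 mm. The top face is 62 mm above the table when released.
- green_button (a joint): Travel of the green button in m: 0 released, 0.006 fully down; it moves straight down, springs back, and takes about 5 N to press fully.
- red_button_top (a point): Middle of the top face of the RED push button, of the same size and height, on its own identical fixed box; not to be pressed.
- red_button (a joint): Travel of the red button in m: 0 released, 0.006 fully down.
- ring: Loose brass ring, 70 mm across, 30 mm high; origin under its centre. Bystander.
- weight: Loose steel weight with a knob, 50 mm across, 64 mm high; origin under its centre. Bystander.
- spatula: Loose spatula 200 mm long, lying along its own x axis, on the robot's side of the table. Bystander.
- bottle: Loose clear bottle with a black cap, 60 mm across, 150 mm high; origin under its centre. Bystander.
- wrench: Loose steel wrench 160 mm long, lying along its own x axis. Bystander.
- spec_blue: The whole blue-capped cylinder; origin under its centre, on the table.
- spec_orange: The whole orange-capped cylinder; origin under its centre, on the table.
- spec_white: The whole white-capped cylinder; origin under its centre, on the table.
- balance: The whole balance; origin under its centre, its display faces its own -x (towards the robot). Fixed.
Mind the look-alikes: they are no part of the job. What is shaped like the part that bears green_button_top but purple is not meant.

How it is judged (in metres and radians):
On the way, in this order (a step that is already met when the one before it is completed fails the run):
1. point at the blue-capped cylinder: fingertips just above its cap, not touching, for 1.5 s (horizontal distance between the grasp point and blue_top below 0.025 m and z of the grasp point in the frame of blue_top between 0.012 and 0.07 m), for 1.5 s.
2. then point at the balance pan: fingertips just above its middle, not touching, for 1.5 s (horizontal distance between the grasp point and pan below 0.035 m and z of the grasp point in the frame of pan between 0.012 and 0.07 m), for 1.5 s.
3. then press the green button down (value of joint green_button above 0.004 m), for 0.05 s.
At the end, for the whole second after the job is handed in: After both pointings in order and the press, the green button is released again (under 1.5 mm), the red one is not pressed, and all three cylinders stand upright (within 0.1 rad) within 8 mm of where they began, with the robot clear of everything (value of joint each of green_button, red_button below 0.0015 m and distance of each of blue_top, orange_top, white_top from where it was at the start of the episode below 0.008 m and angle between each of blue_top, orange_top, white_top's own z axis and vertical below 0.1 rad); the robot touches nothing.
It fails at once if a test cylinder or the balance is touched (contact force between any of the fingers, the arm and spec_blue above 0.3 N or contact force between any of the fingers, the arm and spec_orange above 0.3 N or contact force between any of the fingers, the arm and spec_white above 0.3 N or contact force between any of the fingers, the arm and balance above 0.3 N).
It fails at once if the fingertips point low over the orange or the white cap ((horizontal distance between the grasp point and orange_top below 0.02 m and z of the grasp point in the frame of orange_top below 0.055 m) or (horizontal distance between the grasp point and white_top below 0.02 m and z of the grasp point in the frame of white_top below 0.055 m)).
It fails at once if the red button is pressed (value of joint red_button above 0.002 m).
It fails at once if a test cylinder or another loose thing is moved, lifted or tipped (distance of any of blue_top, orange_top, white_top from where it was at the start of the episode above 0.008 m or distance of any of ring, weight, spatula, bottle, wrench from where it was at the start of the episode above 0.012 m).
It also fails if it takes over 54 s, if anything falls off the work surface, if the arm or the gripper's body presses on something with over 40 N, if the wrist force passes 120 N, or if a joint passes its speed limit or range.

ROBOT

A 7-joint arm with a two-finger parallel gripper is mounted at the origin on the work surface. World frame = base frame: x ahead of the robot, y to its left, z up, the work surface at z = 0. Lengths are in mm, angles in rad, forces in N, time in s.
With the tool pointing down it reaches from about 400 to 875 mm from the base axis. Payload 6.5 kg.
Tool frame: the origin (TCP) lies between the finger pads; the fingertips stand 11 mm ahead of it and the grasp point (between the pads) lies 8 mm behind it; z points along the fingers, y is the direction in which the jaws open and shut (so a half turn about z gives the same grasp; the last joint's range is limited). The gripper opens to 85 mm and grips with 20 to 120 N. Pads are 22 mm wide; open, the fingers measure 114 mm over their backs; the gripper's body (76 mm by 85 mm) begins 54 mm behind the grasp point. The pads swing forward as they close: fully open they stand 13 mm farther back than shut.
Start: joints at [-1.268, 0.536, -0.004, 1.538, 0.003, 1.067, -0.071], TCP at [234.317, 606.288, 242.29] pointing down, gripper open.
Joint ranges: [-2.7, 2.7], [-0.37, 2.16], [-1.27, 1.26], [0.24, 2.4], [-1.31, 4.45], [0.19, 1.91], [-2.76, 2.76]. Speed limits (rad/s): [2.39, 2.39, 3.14, 3.14, 3.14, 3.14, 3.14].

INTERFACE

Orientations are given as a rotation vector (axis times angle).
In Python, from bench import robot gives the robot as it stands.
- The arm moves only by the tool servo_tool, never from a script. Its argument "plan" is a list of rows, each a list of 3 entries, a list of its own where there are three numbers: the opening, from 0 (shut) to 1 (fully open), then the shift along the tool's x, y, z in mm, then the turn, a rotation vector about the tool's x, y, z in degrees. In form: [[hand, [x, y, z], [ax, ay, az]], ...]. A call has 1 to 10 rows; each row shifts and turns the pose as measured when the row begins, along the tool's axes as they then stand; what a row does not reach is not made up. A row lasts 1/8 s, in which the tool goes at most 62.5 mm and 10.7 degrees, less where a joint would pass 70% of its speed; a pose out of reach is approached as far as the arm can. A call with a gripper value outside its range is refused whole. The fingers move at their own pace and stop on an object; the grip force is fixed at half the most. Time passes only in rows, so rows that do not move let the fingers close. It gives the time, the measured TCP pose, the force and the opening at its end, in the units of the state.
- robot.get_obs(): the state, without advancing time (a new reading comes with each control period).
- robot.camera(name): name is "side" or "top" or "wrist"; returns (picture, depth): 384x512x3 uint8, red, green, blue; 384x512 float32, mm along the optical axis (not along the pixel's ray), 0 where there is no reading.
- robot.camera_model(name): a dict with "K" (3x3 intrinsics, pixels), "dist_coeffs" ([k1, k2, p1, p2, k3] as OpenCV has them; the pictures are not rectified), "rvec" (rotation vector, rad) and "tvec" (3), from world to camera coordinates, as OpenCV has them; the wrist camera has in their place "hand_eye" (4x4, takes a point from camera to tool coordinates, whose origin is the TCP and whose axes are the flange's). Camera axes: x right, y down, z forward; pixel columns grow to the right and rows downward; lengths in mm; the calibration is good to about 2 mm. A picture is of the moment at which its call begins: read the wrist's pose just before it. camera_model takes no time and is no camera call.
- robot.sign_off(): hands the job in, once; it reports no verdict.
Trained networks look in the newest picture that a camera, given by its name, has taken for a name from the list of things; names that differ only in an ending like _2 or _b are one class to them, and where a whole thing is asked for, a point or a joint stands for the part that bears it (a point fixed in the world has none). Each returns a list of dicts, best first, with "p" (0 to 1); they miss things now and then, are a little off and sometimes report something else, mostly with a low value. They report only what shows in the picture. A call takes as long as a camera call. They do not tell look-alikes from the thing itself.
- robot.trace(camera, thing): "region" (384x512 bool, what is visible of it) and "centre" ([column, row] in pixels, amid what is visible of it).
The state is a dict: "time_s": time; "q": joint angles; "joint_vel": joint speeds; "joint_torque": joint torques, N m; "tcp_pos": TCP position; "ee_rot": TCP orientation; "contact_force": force on the tool from outside, world axes, zero at the start; "moment": the same for the moment, N m; "grip_width": opening from 0.0 (shut) to 1.0 (fully open).
Only numpy, scipy, OpenCV 4.12 (cv2) and the standard library are available. Lean on these libraries where they do the work, as an engineer would, in place of code of your own. Each camera call takes 0.05 s, during which the arm holds its last target.

## Working session

There is one attempt and no reset: what is moved stays moved. The work goes in short steps, Python scripts to look and compute and a tool call to move; the robot and the scene stay as the last step left them, time stands still between calls to the robot, and variables do not carry over. Pictures are saved under pics/ and viewed, and the job is handed in when it is done.

Besides the shell and the picture viewer there is one more tool, called after "Emit:" by a JSON object that holds its "fn" and its "kwargs", one argument or row to a line. servo_tool: Moves the arm, as the interface text tells. Its arguments: {"type":"object","properties":{"plan":{"type":"array"}},"required":["plan"]}

```bash
mkdir -p pics; ls
python3 - <<'E'
from bench import robot
import cv2
o=robot.get_obs();print({k:(v if not hasattr(v,'tolist') else v.tolist()) for k,v in o.items()})
for n in ["top","side"]:
    im,d=robot.camera(n);cv2.imwrite(f"pics/{n}0.png",im[:,:,::-1]);m=robot.camera_model(n);print(n,m)
E
```

```text
pics
{'time_s': 0.0, 'q': [-1.2682162101983718, 0.5372110173676439, -0.004436897252904218, 1.5388653378284824, 0.002615106342293331, 1.0673290806828761, -0.07119171392102616], 'joint_vel': [0.0009418171587154898, 0.0013738149748091014, -0.0007853033852134243, 4.3731433415355883e-05, 0.0006112836162791147, 0.0008513931352867126, 2.848911192686791e-05], 'joint_torque': [0.00021627405658364296, -58.34092855453491, 1.0483594983816147, -25.91027855873108, 0.012272141757421196, 0.009572652925271541, 1.683337927715911e-05], 'tcp_pos': [234.10726550910954, 605.7086201179771, 241.38708708573495], 'ee_rot': [-0.5758342449691162, -3.088177522690156, 0.0028233084209729276], 'contact_force': [0.9107736992484825, 0.07009429180125061, -0.44187214763805194], 'moment': [0.008331491291078586, -0.04504449358954248, -0.007669128816788977], 'grip_width': 1.0021557275162545}
top {'K': array([[388.67585641,   0.        , 250.83940623],
       [  0.        , 388.67585641, 186.25788682],
       [  0.        ,   0.        ,   1.        ]]), 'dist_coeffs': array([-0.08722412,  0.        ,  0.        ,  0.        ,  0.        ]), 'rvec': array([ 2.17612807, -2.17629515,  0.10157295]), 'tvec': array([ -47.26072146,  558.67228916, 1209.90235186])}
side {'K': array([[494.03703108,   0.        , 264.66102719],
       [  0.        , 494.03703108, 183.63346929],
       [  0.        ,   0.        ,   1.        ]]), 'dist_coeffs': array([-0.06856891,  0.        ,  0.        ,  0.        ,  0.        ]), 'rvec': array([ 2.2990588 , -0.79168107,  0.31112446]), 'tvec': array([-457.04369225,  288.45837295, 1131.19611425])}
```

View pics/top0.png

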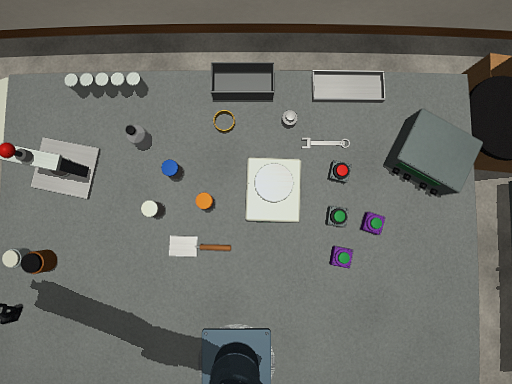

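View pics/side0.png

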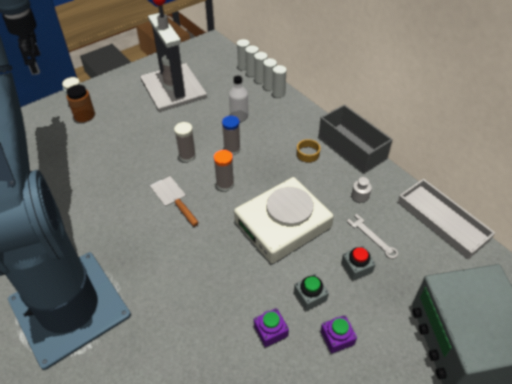

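The top view shows the blue cap at (170,168), orange at (204,201), white at (150,209), the pan at (274,183), green on the grey box at (338,216) and red at (341,171). Two look-alikes have a green button on a purple box, at (373,223) and (342,257). I'll measure these now.

```bash
cat > h.py <<'E'
from bench import robot
import cv2, numpy as np
def ray_z(n,uv,z):
    m=robot.camera_model(n);R=cv2.Rodrigues(m["rvec"])[0];t=m["tvec"]
    p=cv2.undistortPoints(np.array([[uv]],float),m["K"],m["dist_coeffs"])[0,0]
    d=R.T@np.array([p[0],p[1],1]);c=-R.T@t
    return c+d*(z-c[2])/d[2]
E
python3 - <<'E'
from h import *
pics={n:robot.camera(n) for n in ["top","side"]}
Z=dict(blue_top=112,orange_top=112,white_top=112,pan=71,green_button_top=62,red_button_top=62,bottle=150,ring=30,weight=64)
for n in ["top","side"]:
  for t,z in Z.items():
    for r in robot.trace(n,t)[:3]:
        print(n,t,round(r["p"],2),np.round(r["centre"]),ray_z(n,r["centre"],z).round(),r["region"].sum())
# colour blobs
for n in ["top","side"]:
  im=pics[n][0];hsv=cv2.cvtColor(im,cv2.COLOR_RGB2HSV)
  for c,(lo,hi,z) in dict(blue=((105,150,80),(125,255,255),112),orange=((8,180,120),(20,255,255),112),green=((55,120,60),(85,255,255),62),red=((0,180,120),(5,255,255),62)).items():
    k,l,s,ce=cv2.connectedComponentsWithStats(cv2.inRange(hsv,lo,hi))
    for i in range(1,k):
      if s[i,4]>40: print(n,c,s[i].tolist(),ce[i].round(1),ray_z(n,ce[i],z).round())
im=pics["top"][0]
cv2.imwrite("pics/crop0.png",cv2.resize(im[130:280,130:390],None,fx=3,fy=3,interpolation=cv2.INTER_CUBIC)[:,:,::-1])
E
```

```text
top blue_top 0.79 [172. 169.] [602. 188. 112.] 327
top blue_top 0.3 [288. 113.] [ 774. -159.  112.] 219
top orange_top 0.78 [205. 203.] [501.  89. 112.] 269
top white_top 0.82 [153. 208.] [485. 241. 112.] 333
top pan 0.74 [274. 188.] [ 548. -117.   71.] 3522
top green_button_top 0.53 [340. 216.] [ 463. -323.   62.] 93
top green_button_top 0.5 [343. 255.] [ 344. -328.   62.] 134
top red_button_top 0.57 [343. 170.] [ 607. -334.   62.] 83
top bottle 0.71 [139. 134.] [701. 279. 150.] 466
top bottle 0.7 [343. 168.] [ 599. -312.  150.] 100
top ring 0.53 [223. 115.] [789.  41.  30.] 78
top weight 0.62 [287. 114.] [ 782. -160.   64.] 204
side blue_top 0.85 [232. 135.] [577. 144. 112.] 588
side orange_top 0.92 [223. 169.] [484.  53. 112.] 692
side white_top 0.9 [182. 144.] [450. 196. 112.] 649
side pan 0.69 [283. 219.] [ 524. -147.   71.] 4913
side pan 0.25 [231. 134.] [603. 186.  71.] 618
side green_button_top 0.75 [342. 328.] [ 441. -442.   62.] 202
side green_button_top 0.72 [313. 283.] [ 466. -322.   62.] 197
side green_button_top 0.55 [271. 318.] [ 337. -331.   62.] 189
side red_button_t
[... 522 characters left out ...]
1, 94] [375.9 222.9] [ 442. -434.   62.]
top green [338, 252, 11, 12, 97] [343.2 257.4] [ 337. -330.   62.]
top red [0, 143, 11, 14, 126] [  4.8 149.2] [676. 748.  62.]
top red [337, 165, 11, 11, 96] [341.8 169.8] [ 607. -330.   62.]
side blue [54, 0, 16, 5, 49] [59.5  1.3] [ 497. 1185.  112.]
side blue [223, 116, 16, 13, 174] [230.3 122. ] [606. 191. 112.]
side orange [214, 150, 18, 16, 226] [222.9 157.4] [508.  87. 112.]
side green [304, 276, 17, 16, 205] [311.9 283.4] [ 463. -322.   62.]
side green [264, 312, 15, 15, 181] [270.9 319.3] [ 336. -334.   62.]
side green [333, 319, 15, 15, 188] [340.  326.1] [ 441. -437.   62.]
side red [353, 248, 15, 13, 160] [360.  253.9] [ 606. -333.   62.]
```

View pics/crop0.png

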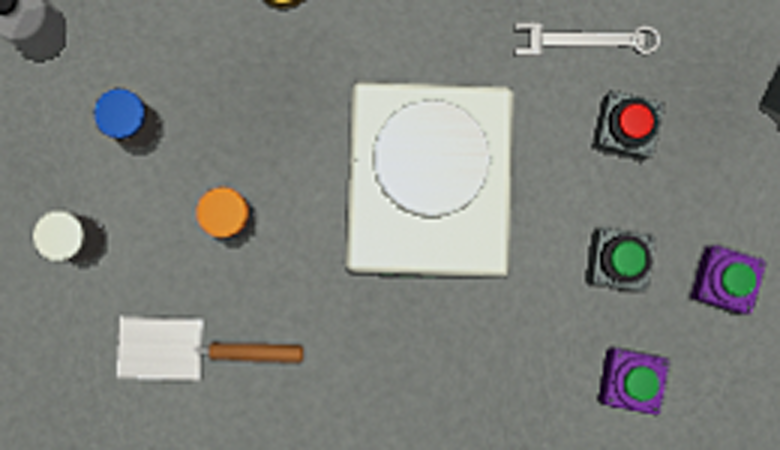

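```bash
cat >> h.py <<'E'
from scipy.spatial.transform import Rotation as Rn
def to(x,y,z):
    o=robot.get_obs();R=Rn.from_rotvec(o["ee_rot"]);d=np.array([x,y,z])-o["tcp_pos"]
    tilt=Rn.align_vectors([[0,0,-1]],[R.apply([0,0,1])])[0]
    print("t",round(o["time_s"],2),"tcp",o["tcp_pos"].round(1),"q",np.round(o["q"],2),"grip",round(o["grip_width"],2),"F",np.round(o["contact_force"],1))
    print("tool shift",R.inv().apply(d).round(1),"of world",d.round(1),"level turn deg",np.degrees(R.inv().apply(tilt.as_rotvec())).round(1))
E
python3 - <<'E'
from h import *
print(ray_z("top",(274,182.7),71).round(1))
im,d=robot.camera("side")
to(290,400,241);to(606,194,241)
print(Rn.from_rotvec(robot.get_obs()["ee_rot"]).as_matrix().round(3))
# pan by ellipse in side pic and top pic
cv2.imwrite("pics/side_pan.png",cv2.resize(im[165:275,225:345],None,fx=5,fy=5,interpolation=cv2.INTER_CUBIC)[:,:,::-1])
E
```

```text
[ 565.5 -118.2   71. ]
t 1.15 tcp [234.3 606.3 242.3] q [-1.27  0.54 -0.    1.54  0.    1.07 -0.07] grip 1.0 F [-0.6 -0.5 -0.4]
tool shift [-126.3 -172.3    1.3] of world [  55.7 -206.3   -1.3] level turn deg [ 0.  0. -0.]
t 1.15 tcp [234.3 606.3 242.3] q [-1.27  0.54 -0.    1.54  0.    1.07 -0.07] grip 1.0 F [-0.6 -0.5 -0.4]
tool shift [-495.3 -250.6    1.3] of world [ 371.7 -412.3   -1.3] level turn deg [ 0.  0. -0.]
[[-0.933  0.36   0.   ]
 [ 0.36   0.933 -0.   ]
 [-0.     0.    -1.   ]]
```

View pics/side_pan.png

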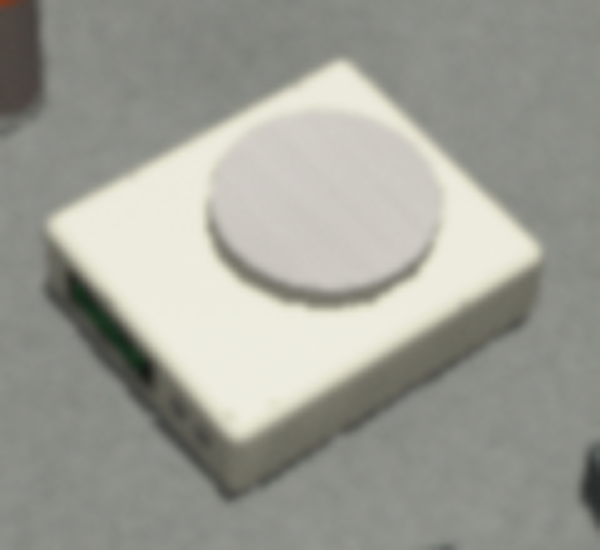

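The choice is clear. The blue cap is at about (606,194), the pan centre at (565,-118), and green on the grey box at (464,-320). I'll close the fingers and move off at travel height.

Emit:
{"fn": "servo_tool", "kwargs": {
  "plan": [
    [0,[-20,-28,0],[0,0,0]],
    [0,[-20,-28,0],[0,0,0]],
    [0,[-20,-28,0],[0,0,0]],
    [0,[-20,-28,0],[0,0,0]],
    [0,[-20,-28,0],[0,0,0]],
    [0,[-20,-28,0],[0,0,0]]
  ]
}}

```text
time_s: 1.9
tcp_pos: [286.0, 403.2, 242.0]
ee_rot: [-0.57, -3.089, -0.004]
contact_force: [0.8, -0.2, -0.1]
grip_width: 0.004
```

Run:
```python
from h import *
print(ray_z("side",(290.2,205.4),71).round(1))
to(606,194,241)
```

```text
[ 566.1 -123.    71. ]
t 1.9 tcp [286.  403.2 242. ] q [-1.06  0.27  0.02  1.95 -0.01  0.92  0.17] grip 0.0 F [ 0.8 -0.2 -0.1]
tool shift [-373.6  -81.3    0.5] of world [ 320.  -209.2   -1. ] level turn deg [ 0.2 -0.   0. ]
```

Emit:
{"fn": "servo_tool", "kwargs": {
  "plan": [
    [0,[-40,-8.5,0],[0,0,0]],
    [0,[-40,-8.5,0],[0,0,0]],
    [0,[-40,-8.5,0],[0,0,0]],
    [0,[-40,-8.5,0],[0,0,0]],
    [0,[-40,-8.5,0],[0,0,0]],
    [0,[-40,-8.5,0],[0,0,0]],
    [0,[-40,-8.5,0],[0,0,0]],
    [0,[-40,-8.5,0],[0,0,0]],
    [0,[-30,-7,0],[0,0,0]],
    [0,[-15,-3,0],[0,0,0]]
  ]
}}

```text
time_s: 3.15
tcp_pos: [609.1, 192.3, 243.4]
ee_rot: [0.568, 3.088, 0.009]
contact_force: [0.3, 0.4, 1.1]
grip_width: 0.001
```

Run:
```python
from h import *
to(606,194,143)
im,d=robot.camera("wrist");cv2.imwrite("pics/w1.png",im[:,:,::-1])
to(606,194,143)
m=robot.camera_model("wrist");o=robot.get_obs()
hsv=cv2.cvtColor(im,cv2.COLOR_RGB2HSV);k,l,s,ce=cv2.connectedComponentsWithStats(cv2.inRange(hsv,(105,150,80),(125,255,255)))
R=Rn.from_rotvec(o["ee_rot"]);H=m["hand_eye"]
for i in range(1,k):
  if s[i,4]>60:
    p=cv2.undistortPoints(ce[i].reshape(1,1,2),m["K"],m["dist_coeffs"])[0,0]
    c=o["tcp_pos"]+R.apply(H[:3,3]);dr=R.apply(H[:3,:3]@np.array([p[0],p[1],1]))
    print(s[i],ce[i].round(),(c+dr*(112-c[2])/dr[2]).round(1))
```

```text
t 3.15 tcp [609.1 192.3 243.4] q [-0.5   0.52  0.17  1.58 -0.1   1.05  0.91] grip 0.0 F [0.3 0.4 1.1]
tool shift [ 3.600e+00 -1.000e-01  1.004e+02] of world [  -3.1    1.7 -100.4] level turn deg [ 0.4  0.1 -0. ]
t 3.2 tcp [610.2 191.1 243.4] q [-0.49  0.52  0.18  1.58 -0.1   1.05  0.91] grip -0.0 F [ 1.6 -2.4  0. ]
tool shift [  5.2   0.6 100.4] of world [  -4.2    2.9 -100.4] level turn deg [ 0.3  0.1 -0. ]
[ 237  157   46   46 1637] [260. 179.] [609.3 194.  112. ]
```

View pics/w1.png

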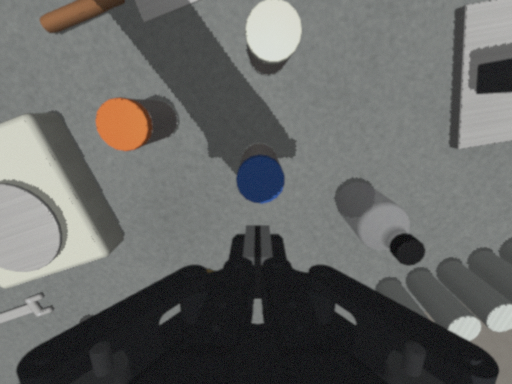

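The wrist view puts the blue cap at (260,179), which is (609,194) in the world and agrees with the fixed cameras. I'll descend so the fingertips end about 20 mm above the cap.

Emit:
{"fn": "servo_tool", "kwargs": {
  "plan": [
    [0,[3,1,15],[0,0,0]],
    [0,[1,0,20],[0,0,0]],
    [0,[0,0,20],[0,0,0]],
    [0,[0,0,15],[0,0,0]],
    [0,[0,0,12],[0,0,0]],
    [0,[0,0,7],[0,0,0]],
    [0,[0,0,3],[0,0,0]],
    [0,[0,0,0],[0,0,0]]
  ]
}}

```text
time_s: 4.2
tcp_pos: [600.5, 201.6, 145.2]
ee_rot: [-0.556, -3.09, -0.012]
contact_force: [0.7, -0.4, 0.7]
grip_width: -0.001
```

Run:
```python
from h import *
to(607,194,143)
im,d=robot.camera("side");cv2.imwrite("pics/s1.png",cv2.resize(im[60:210,130:330],None,fx=4,fy=4,interpolation=cv2.INTER_CUBIC)[:,:,::-1])
```

```text
t 4.2 tcp [600.5 201.6 145.2] q [-0.5   0.62  0.15  1.67 -0.12  0.86  0.92] grip -0.0 F [ 0.7 -0.4  0.7]
tool shift [-8.8 -4.8  2.1] of world [ 6.5 -7.6 -2.2] level turn deg [ 0.4 -0.2  0. ]
```

View pics/s1.png

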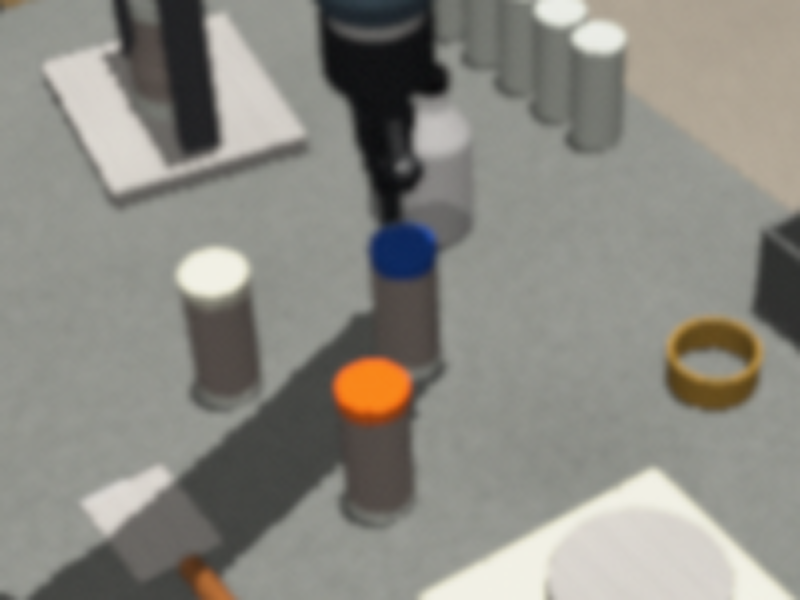

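The side view shows the fingertips just above the blue cap and clear of it, about 10 mm off centre. I'll correct that and hold.

Emit:
{"fn": "servo_tool", "kwargs": {
  "plan": [
    [0,[-5,-3,1],[0,0,0]],
    [0,[-3,-2,0],[0,0,0]],
    [0,[0,0,0],[0,0,0]],
    [0,[0,0,0],[0,0,0]],
    [0,[0,0,0],[0,0,0]],
    [0,[0,0,0],[0,0,0]],
    [0,[0,0,0],[0,0,0]],
    [0,[0,0,0],[0,0,0]]
  ]
}}

```text
time_s: 5.25
tcp_pos: [607.7, 193.5, 145.5]
ee_rot: [0.557, 3.092, 0.014]
contact_force: [-1.5, -0.1, 0.4]
grip_width: -0.002
```

Run:
```python
from h import *
to(607,194,143)
```

```text
t 5.25 tcp [607.7 193.5 145.5] q [-0.48  0.63  0.15  1.66 -0.13  0.86  0.94] grip -0.0 F [-1.5 -0.1  0.4]
tool shift [0.8 0.2 2.5] of world [-0.7  0.5 -2.5] level turn deg [ 0.5 -0.1  0. ]
```

Emit:
{"fn": "servo_tool", "kwargs": {
  "plan": [
    [0,[0,0,0],[0,0,0]],
    [0,[0,0,0],[0,0,0]],
    [0,[0,0,0],[0,0,0]],
    [0,[0,0,0],[0,0,0]],
    [0,[0,0,0],[0,0,0]],
    [0,[0,0,0],[0,0,0]],
    [0,[0,0,0],[0,0,0]],
    [0,[0,0,0],[0,0,0]],
    [0,[0,0,0],[0,0,0]],
    [0,[0,0,0],[0,0,0]]
  ]
}}

```text
time_s: 6.5
tcp_pos: [607.7, 193.6, 145.5]
ee_rot: [0.557, 3.092, 0.014]
contact_force: [-0.2, -0.2, 0.3]
grip_width: 0.001
```

Emit:
{"fn": "servo_tool", "kwargs": {
  "plan": [
    [0,[0,0,0],[0,0,0]],
    [0,[0,0,0],[0,0,0]],
    [0,[0,0,0],[0,0,0]],
    [0,[0,0,0],[0,0,0]],
    [0,[0,0,0],[0,0,0]],
    [0,[0,0,0],[0,0,0]],
    [0,[0,0,0],[0,0,0]],
    [0,[0,0,0],[0,0,0]],
    [0,[0,0,0],[0,0,0]],
    [0,[0,0,0],[0,0,0]]
  ]
}}

```text
time_s: 7.75
tcp_pos: [607.7, 193.5, 145.5]
ee_rot: [0.557, 3.092, 0.014]
contact_force: [-0.7, 0.7, -0.2]
grip_width: 0.003
```

Run:
```python
from h import *
to(607,194,143)
im,d=robot.camera("top");cv2.imwrite("pics/t2.png",im[:,:,::-1])
```

```text
t 7.75 tcp [607.7 193.5 145.5] q [-0.48  0.63  0.15  1.66 -0.13  0.86  0.94] grip 0.0 F [-0.7  0.7 -0.2]
tool shift [0.8 0.2 2.5] of world [-0.7  0.5 -2.5] level turn deg [ 0.5 -0.1 -0. ]
```

View pics/t2.png

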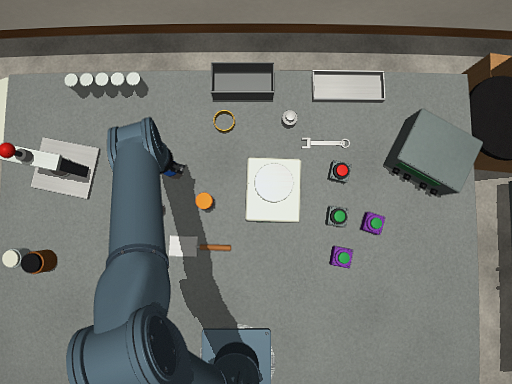

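I've held over the blue cap for more than 2 s, and the top view shows the cylinders unmoved. I'll rise and go to the pan.

Emit:
{"fn": "servo_tool", "kwargs": {
  "plan": [
    [0,[0,0,-15],[0,0,0]],
    [0,[0,0,-25],[0,0,0]],
    [0,[0,0,-30],[0,0,0]],
    [0,[0,0,-20],[0,0,0]],
    [0,[0,0,-10],[0,0,0]]
  ]
}}

```text
time_s: 8.43
tcp_pos: [607.8, 192.5, 252.0]
ee_rot: [0.557, 3.09, 0.015]
contact_force: [0.3, 0.4, 0.6]
grip_width: 0.007
```

Run:
```python
from h import *
to(565,-119,230)
```

```text
t 8.43 tcp [607.8 192.5 252. ] q [-0.49  0.5   0.17  1.58 -0.1   1.06  0.92] grip 0.01 F [0.3 0.4 0.6]
tool shift [ -68.8 -307.    19. ] of world [ -42.8 -311.5  -22. ] level turn deg [ 0.6 -0.  -0. ]
```

Emit:
{"fn": "servo_tool", "kwargs": {
  "plan": [
    [0,[-5,-20,0],[0,0,0]],
    [0,[-9,-40,0],[0,0,0]],
    [0,[-9,-40,0],[0,0,0]],
    [0,[-9,-40,0],[0,0,0]],
    [0,[-9,-40,0],[0,0,0]],
    [0,[-9,-40,0],[0,0,0]],
    [0,[-9,-40,0],[0,0,0]],
    [0,[-6,-25,0],[0,0,0]],
    [0,[-3,-12,0],[0,0,0]],
    [0,[0,0,0],[0,0,0]]
  ]
}}

```text
time_s: 9.68
tcp_pos: [556.3, -132.5, 243.3]
ee_rot: [-0.572, -3.079, -0.005]
contact_force: [0.7, 0.2, 0.2]
grip_width: 0.001
```

Run:
```python
from h import *
to(565,-119,104)
im,d=robot.camera("wrist");cv2.imwrite("pics/w2.png",im[:,:,::-1])
r=robot.trace("wrist","pan")
m=robot.camera_model("wrist");o=robot.get_obs();R=Rn.from_rotvec(o["ee_rot"]);H=m["hand_eye"]
for e in r[:2]:
    p=cv2.undistortPoints(np.array(e["centre"],float).reshape(1,1,2),m["K"],m["dist_coeffs"])[0,0]
    c=o["tcp_pos"]+R.apply(H[:3,3]);dr=R.apply(H[:3,:3]@np.array([p[0],p[1],1]))
    print(e["p"],e["centre"],(c+dr*(71-c[2])/dr[2]).round(1))
```

```text
t 9.68 tcp [ 556.3 -132.5  243.3] q [-0.04  0.41  0.26  1.75 -0.12  1.    1.47] grip 0.0 F [0.7 0.2 0.2]
tool shift [ -4.7  15.5 139.3] of world [   8.7   13.5 -139.3] level turn deg [ 0.1 -0.6 -0. ]
0.77 [264.2, 145.8] [ 529.6 -112.7   71. ]
```

View pics/w2.png

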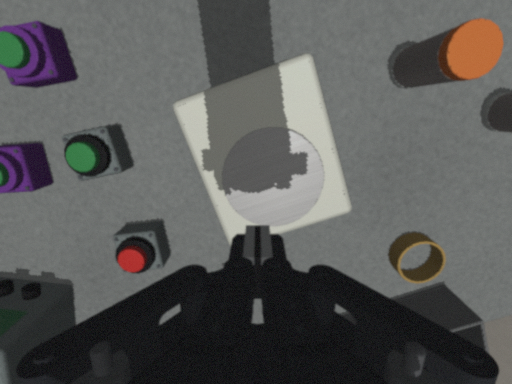

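In the wrist view the pan circle is centred at (273,176). The trace's (264,146) spans the balance body, so I'm keeping the fixed-camera estimate (565,-119). Descending.

Emit:
{"fn": "servo_tool", "kwargs": {
  "plan": [
    [0,[-3,9,10],[0,0,0]],
    [0,[-2,6,20],[0,0,0]],
    [0,[0,0,25],[0,0,0]],
    [0,[0,0,25],[0,0,0]],
    [0,[0,0,18],[0,0,0]],
    [0,[0,0,12],[0,0,0]],
    [0,[0,0,6],[0,0,0]],
    [0,[0,0,0],[0,0,0]]
  ]
}}

```text
time_s: 10.78
tcp_pos: [570.0, -102.4, 120.0]
ee_rot: [-0.541, -3.084, -0.015]
contact_force: [-0.7, 0.4, -0.5]
grip_width: -0.0
```

Run:
```python
from h import *
to(565,-119,104)
```

```text
t 10.78 tcp [ 570.  -102.4  120. ] q [-0.05  0.59  0.2   1.82 -0.18  0.76  1.48] grip -0.0 F [-0.7  0.4 -0.5]
tool shift [ -1.1 -17.4  15.9] of world [ -5.  -16.6 -16. ] level turn deg [ 0.4 -0.7  0. ]
```

Emit:
{"fn": "servo_tool", "kwargs": {
  "plan": [
    [0,[0,-8,5],[0,0,0]],
    [0,[0,-7,5],[0,0,0]],
    [0,[0,-3,4],[0,0,0]],
    [0,[0,0,0],[0,0,0]],
    [0,[0,0,0],[0,0,0]]
  ]
}}

```text
time_s: 11.4
tcp_pos: [564.3, -121.5, 106.5]
ee_rot: [-0.544, -3.087, -0.015]
contact_force: [-0.3, 0.1, 0.3]
grip_width: -0.003
```

Run:
```python
from h import *
to(565,-119,104)
im,d=robot.camera("side");cv2.imwrite("pics/s2.png",cv2.resize(im[100:250,180:380],None,fx=4,fy=4,interpolation=cv2.INTER_CUBIC)[:,:,::-1])
```

```text
t 11.4 tcp [ 564.3 -121.5  106.5] q [-0.01  0.6   0.2   1.83 -0.18  0.73  1.52] grip -0.0 F [-0.3  0.1  0.3]
tool shift [0.2 2.6 2.5] of world [ 0.7  2.5 -2.5] level turn deg [ 0.5 -0.5 -0. ]
```

View pics/s2.png

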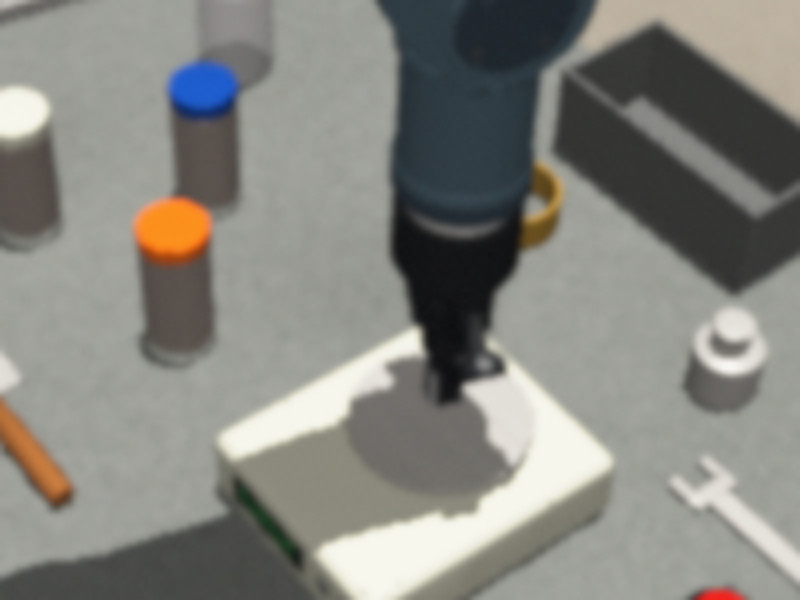

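The side view shows the fingertips centred and clear above the pan, and all three cylinders standing. Holding.

Emit:
{"fn": "servo_tool", "kwargs": {
  "plan": [
    [0,[0,0,0],[0,0,0]],
    [0,[0,0,0],[0,0,0]],
    [0,[0,0,0],[0,0,0]],
    [0,[0,0,0],[0,0,0]],
    [0,[0,0,0],[0,0,0]],
    [0,[0,0,0],[0,0,0]],
    [0,[0,0,0],[0,0,0]],
    [0,[0,0,0],[0,0,0]],
    [0,[0,0,0],[0,0,0]],
    [0,[0,0,0],[0,0,0]]
  ]
}}

```text
time_s: 12.7
tcp_pos: [564.7, -120.9, 106.7]
ee_rot: [-0.542, -3.087, -0.015]
contact_force: [0.9, -0.4, -0.4]
grip_width: 0.002
```

Emit:
{"fn": "servo_tool", "kwargs": {
  "plan": [
    [0,[0,0,0],[0,0,0]],
    [0,[0,0,0],[0,0,0]],
    [0,[0,0,0],[0,0,0]],
    [0,[0,0,0],[0,0,0]],
    [0,[0,0,0],[0,0,0]],
    [0,[0,0,0],[0,0,0]],
    [0,[0,0,0],[0,0,0]],
    [0,[0,0,0],[0,0,0]],
    [0,[0,0,0],[0,0,0]],
    [0,[0,0,0],[0,0,0]]
  ]
}}

```text
time_s: 13.95
tcp_pos: [564.7, -120.9, 106.8]
ee_rot: [-0.542, -3.087, -0.015]
contact_force: [-0.0, -0.4, 0.1]
grip_width: 0.001
```

Emit:
{"fn": "servo_tool", "kwargs": {
  "plan": [
    [0,[0,0,-15],[0,0,0]],
    [0,[0,0,-25],[0,0,0]],
    [0,[0,0,-25],[0,0,0]],
    [0,[0,0,-15],[0,0,0]],
    [0,[0,0,0],[0,0,0]]
  ]
}}

```text
time_s: 14.58
tcp_pos: [565.6, -122.1, 192.4]
ee_rot: [-0.543, -3.089, -0.015]
contact_force: [-0.3, -0.2, -1.2]
grip_width: -0.003
```

Run:
```python
from h import *
to(464,-320,180)
```

```text
t 14.57 tcp [ 565.6 -122.1  192.4] q [-0.03  0.48  0.23  1.78 -0.15  0.9   1.49] grip -0.0 F [-0.3 -0.2 -1.2]
tool shift [  28.  -220.8   10.6] of world [-101.6 -197.9  -12.4] level turn deg [ 0.5 -0.4 -0. ]
```

Emit:
{"fn": "servo_tool", "kwargs": {
  "plan": [
    [0,[2,-15,0],[0,0,0]],
    [0,[4,-35,0],[0,0,0]],
    [0,[5,-38,0],[0,0,0]],
    [0,[5,-38,0],[0,0,0]],
    [0,[5,-35,0],[0,0,0]],
    [0,[4,-30,0],[0,0,0]],
    [0,[2,-15,0],[0,0,0]],
    [0,[0,0,0],[0,0,0]],
    [0,[0,0,0],[0,0,0]]
  ]
}}

```text
time_s: 15.7
tcp_pos: [458.7, -314.6, 183.7]
ee_rot: [-0.545, -3.075, -0.017]
contact_force: [-0.2, 1.1, -0.3]
grip_width: 0.002
```

Run:
```python
from h import *
to(464,-320,100)
im,d=robot.camera("wrist");cv2.imwrite("pics/w3.png",im[:,:,::-1])
m=robot.camera_model("wrist");o=robot.get_obs()
hsv=cv2.cvtColor(im,cv2.COLOR_RGB2HSV);k,l,s,ce=cv2.connectedComponentsWithStats(cv2.inRange(hsv,(55,120,40),(85,255,255)))
R=Rn.from_rotvec(o["ee_rot"]);H=m["hand_eye"]
for i in range(1,k):
  if s[i,4]>100:
    p=cv2.undistortPoints(ce[i].reshape(1,1,2),m["K"],m["dist_coeffs"])[0,0]
    c=o["tcp_pos"]+R.apply(H[:3,3]);dr=R.apply(H[:3,:3]@np.array([p[0],p[1],1]))
    print(s[i],ce[i].round(),(c+dr*(62-c[2])/dr[2]).round(1))
```

```text
t 15.7 tcp [ 458.7 -314.6  183.7] q [ 0.31  0.47  0.27  1.84 -0.16  0.88  1.89] grip 0.0 F [-0.2  1.1 -0.3]
tool shift [-8.5 -3.8 83.5] of world [  5.3  -5.4 -83.7] level turn deg [ 0.4 -1.1  0. ]
[ 171   47   39   42 1257] [190.  67.] [ 337.4 -333.    62. ]
[235 175  37  35 911] [253. 193.] [ 463.4 -321.1   62. ]
[123 195  34  32 859] [139. 211.] [ 441.9 -434.9   62. ]
```

View pics/w3.png

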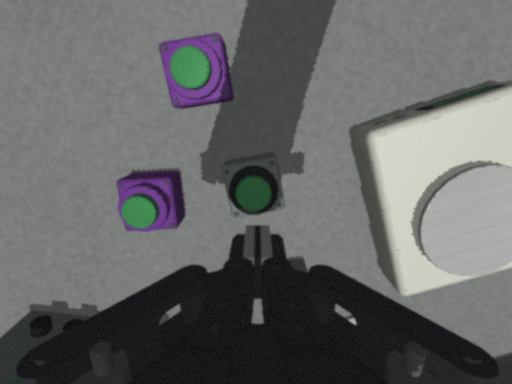

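The wrist view confirms green on the grey box at (253,193), which is (463,-321). The purple boxes are the look-alikes. Descending to just above the button.

Emit:
{"fn": "servo_tool", "kwargs": {
  "plan": [
    [0,[-4,-3,10],[0,0,0]],
    [0,[-4,-2,20],[0,0,0]],
    [0,[0,0,22],[0,0,0]],
    [0,[0,0,18],[0,0,0]],
    [0,[0,0,8],[0,0,0]],
    [0,[0,0,0],[0,0,0]]
  ]
}}

```text
time_s: 16.5
tcp_pos: [465.3, -317.6, 97.7]
ee_rot: [-0.534, -3.074, -0.02]
contact_force: [-0.1, -1.0, -0.4]
grip_width: -0.001
```

Run:
```python
from h import *
to(463.5,-321,82)
```

```text
t 16.5 tcp [ 465.3 -317.6   97.7] q [ 0.35  0.61  0.23  1.86 -0.21  0.72  1.93] grip -0.0 F [-0.1 -1.  -0.4]
tool shift [ 0.2 -4.  15.6] of world [ -1.8  -3.4 -15.7] level turn deg [ 0.5 -1.3 -0. ]
```

Emit:
{"fn": "servo_tool", "kwargs": {
  "plan": [
    [0,[0,-4,6],[0,0,0]],
    [0,[0,0,6],[0,0,0]],
    [0,[0,0,4],[0,0,0]],
    [0,[0,0,0],[0,0,0]]
  ]
}}

```text
time_s: 17.0
tcp_pos: [464.4, -322.0, 81.6]
ee_rot: [-0.535, -3.077, -0.019]
contact_force: [0.7, -0.4, 0.1]
grip_width: -0.002
```

Emit:
{"fn": "servo_tool", "kwargs": {
  "plan": [
    [0,[0,0,4],[0,0,0]],
    [0,[0,0,3],[0,0,0]],
    [0,[0,0,0],[0,0,0]]
  ]
}}

```text
time_s: 17.38
tcp_pos: [464.6, -321.9, 74.5]
ee_rot: [-0.535, -3.077, -0.018]
contact_force: [0.3, 0.2, -0.5]
grip_width: -0.002
```

Run:
```python
from h import *
to(463.5,-321,67)
```

```text
t 17.38 tcp [ 464.6 -321.9   74.5] q [ 0.36  0.65  0.22  1.86 -0.22  0.67  1.95] grip -0.0 F [ 0.3  0.2 -0.5]
tool shift [1.2 0.5 7.5] of world [-1.1  0.9 -7.5] level turn deg [ 0.5 -1.1 -0. ]
```

Emit:
{"fn": "servo_tool", "kwargs": {
  "plan": [
    [0,[0,0,3],[0,0,0]],
    [0,[0,0,2],[0,0,0]],
    [0,[0,0,0],[0,0,0]]
  ]
}}

```text
time_s: 17.75
tcp_pos: [464.9, -322.1, 69.8]
ee_rot: [-0.535, -3.078, -0.018]
contact_force: [-1.3, 0.9, 3.6]
grip_width: -0.001
```

Emit:
{"fn": "servo_tool", "kwargs": {
  "plan": [
    [0,[0,0,3],[0,0,0]],
    [0,[0,0,1],[0,0,0]]
  ]
}}

```text
time_s: 18.0
tcp_pos: [464.9, -322.2, 66.9]
ee_rot: [-0.535, -3.078, -0.019]
contact_force: [-4.2, 2.8, 17.3]
grip_width: 0.001
```

The force passed 17 N at 66.9 mm, where the button takes about 5 N, so it's on its stop. I'll hold briefly, check the side view, then release.

Emit:
{"fn": "servo_tool", "kwargs": {
  "plan": [
    [0,[0,0,1],[0,0,0]],
    [0,[0,0,1],[0,0,0]]
  ]
}}

```text
time_s: 18.25
tcp_pos: [465.0, -322.2, 67.0]
ee_rot: [-0.536, -3.079, -0.02]
contact_force: [-2.9, 2.7, 15.3]
grip_width: 0.001
```

Run:
```python
from h import *
to(463.5,-321,67)
im,d=robot.camera("side");cv2.imwrite("pics/s3.png",cv2.resize(im[210:350,220:400],None,fx=4,fy=4,interpolation=cv2.INTER_CUBIC)[:,:,::-1])
```

```text
t 18.25 tcp [ 465.  -322.2   67. ] q [ 0.37  0.66  0.22  1.86 -0.23  0.66  1.95] grip 0.0 F [-2.9  2.7 15.3]
tool shift [ 1.8  0.7 -0. ] of world [-1.5  1.2  0. ] level turn deg [ 0.6 -1.1  0. ]
```

View pics/s3.png

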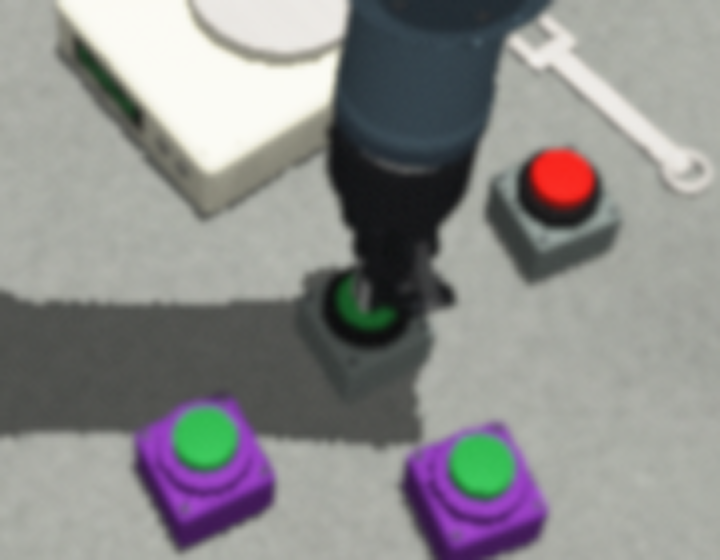

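The side view shows the fingertips on the green button, flush with its collar, and red untouched. The 67.0 mm TCP height matches 6 mm of travel. Releasing and moving clear.

Emit:
{"fn": "servo_tool", "kwargs": {
  "plan": [
    [0,[0,0,-8],[0,0,0]],
    [0,[0,0,-15],[0,0,0]],
    [0,[0,0,-30],[0,0,0]],
    [0,[0,0,-40],[0,0,0]],
    [0,[0,0,-40],[0,0,0]],
    [0,[0,0,-20],[0,0,0]],
    [0,[0,0,-5],[0,0,0]],
    [0,[0,0,0],[0,0,0]],
    [0,[0,0,0],[0,0,0]]
  ]
}}

```text
time_s: 19.42
tcp_pos: [466.4, -324.2, 230.7]
ee_rot: [-0.536, -3.077, -0.02]
contact_force: [-0.9, -0.5, -0.7]
grip_width: -0.002
```

Run:
```python
from h import *
to(464,-320,240)
ims={n:robot.camera(n)[0] for n in ["top","side","wrist"]}
for n,i in ims.items(): print(n)
cv2.imwrite("pics/t4.png",ims["top"][:,:,::-1]);cv2.imwrite("pics/s4.png",ims["side"][:,:,::-1])
for n in ["top","side"]:
  a=cv2.imread(f"pics/{n}0.png")[:,:,::-1];hs=[cv2.cvtColor(np.ascontiguousarray(x),cv2.COLOR_RGB2HSV) for x in (a,ims[n])]
  for c,(lo,hi) in dict(blue=((105,150,80),(125,255,255)),orange=((8,180,120),(20,255,255)),green=((55,120,40),(85,255,255)),red=((0,180,120),(5,255,255))).items():
    o=[]
    for h in hs:
      k,l,s,ce=cv2.connectedComponentsWithStats(cv2.inRange(h,lo,hi));o.append([ce[i].round(1).tolist()for i in range(1,k) if s[i,4]>60])
    print(n,c,o)
```

```text
t 19.43 tcp [ 466.4 -324.2  230.7] q [ 0.31  0.43  0.29  1.77 -0.15  0.99  1.89] grip -0.0 F [-0.9 -0.5 -0.7]
tool shift [ 3.8  3.2 -9.2] of world [-2.4  4.2  9.3] level turn deg [ 0.6 -1.1 -0. ]
top
side
wrist
top blue [[[169.3, 167.4]], [[169.4, 167.4]]]
top orange [[[203.8, 200.4]], [[203.9, 200.4]]]
top green [[[416.8, 173.9], [339.1, 215.8], [375.9, 222.8], [343.2, 257.5]], [[416.2, 173.5], [339.1, 215.7], [343.2, 257.4]]]
top red [[[4.9, 149.1], [341.8, 169.8]], [[5.1, 149.4], [341.8, 169.8]]]
side blue [[[230.3, 122.0]], [[230.4, 122.1]]]
side orange [[[222.9, 157.4]], [[223.0, 157.6]]]
side green [[[311.9, 283.7], [435.4, 322.9], [270.8, 319.2], [339.9, 326.1]], [[311.8, 284.1], [435.3, 322.7], [270.8, 319.2], [340.0, 326.1]]]
side red [[[360.0, 253.9]], [[360.1, 254.0]]]
```

View pics/t4.png

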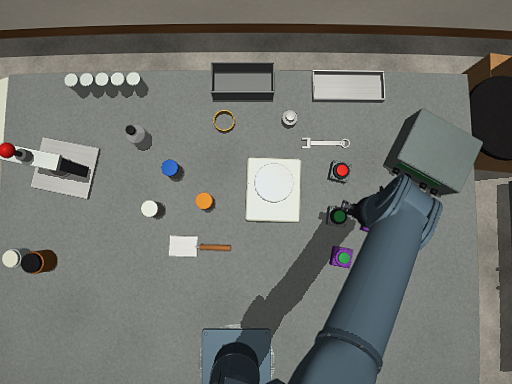

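View pics/s4.png

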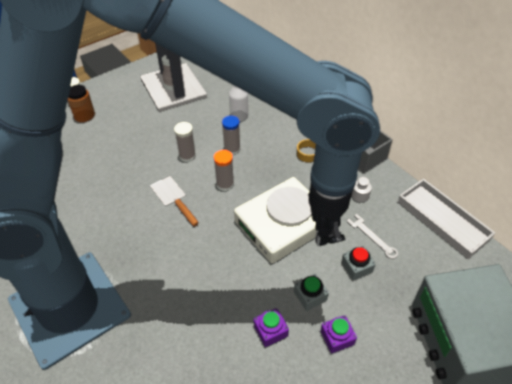

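Run:
```python
from bench import robot
print(robot.sign_off())
```

```text
the job is handed in; nothing more can be done
None
```

I pointed at the blue-capped cylinder, then at the empty pan, pressed the green button on the grey box and moved clear. I handed the job in at about 19.6 s of the 54 s; no verdict was given.

- **Blue cap:** I held still for over 2.5 s, 1–2 mm from my estimate of the cap's centre, with the fingertips about 22 mm above it.
- **Pan:** I held still for about 2.5 s, about 2 mm from my estimate of the pan's centre, with the fingertips about 25 mm above it.
- **Green button:** It went down to its stop. The tool reached 67.0 mm, which matches the full 6 mm of travel, and the force was 15–17 N where about 5 N is needed.

**Last checks:** The blue and orange caps and the red button are within about 0.5 pixel of their first positions. In the pictures, the white-capped cylinder and the loose things look unmoved. The green button is up by the side view; its joint value could not be read. The tool was at 231 mm with no contact force.

**Disagreements:**
- In the wrist picture, the network's pan centre was about 35 mm off because it took in the whole balance. I used the pan's circle from the fixed cameras instead.
- The network also reported the purple-box look-alikes as the green button; I ruled them out by colour.
- One look-alike dropped out of the last top-view check because the arm hid it.

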